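# Nudge the marking template onto the jig's locating pins

### The arm

A 6-joint arm with a two-finger parallel gripper is mounted at the origin on the work surface. World frame = base frame: x ahead of the robot, y to its left, z up, the work surface at z = 0. Lengths are in mm, angles in rad, forces in N, time in s.
With the tool pointing down it reaches from about 300 to 875 mm from the base axis. Payload 6.4 kg.
Tool frame: the origin (TCP) lies at the very end of the fingers, on their centre line; the grasp point (between the pads) lies 19 mm behind it; z points along the fingers, y is the direction in which the jaws open and shut (so a half turn about z gives the same grasp; the last joint's range is limited). The gripper opens to 85 mm and grips with 20 to 120 N. Pads are 22 mm wide; open, the fingers measure 114 mm over their backs; the gripper's body (76 mm by 85 mm) begins 54 mm behind the grasp point. The pads swing forward as they close: fully open they stand 13 mm farther back than shut.
Start: joints at [-1.45, 0.181, 1.607, -0, 1.354, -0.206], TCP at [184.599, -544.577, 231.288] pointing down, gripper open.
Joint ranges: [-2.99, 2.99], [-0.89, 2.07], [0.3, 2.58], [-1.14, 4.28], [0, 2.63], [-3.12, 3.12]. Speed limits (rad/s): [2.57, 2.57, 3.01, 3.14, 3.14, 3.14].

### API

Orientations are given as [roll, pitch, yaw] about the fixed x, y, z axes, in that order (R = Rz(yaw) Ry(pitch) Rx(roll)).
In Python, from workcell import r gives the robot as it stands. The module is installed in compiled form; this text tells all that it offers.
- The arm moves only by the tool step_arm, never from a script. Its arguments are lists of equal length, an entry for each row: "linear": the shift along the world's x, y, z in m, a list of three; "angular": the turn, a rotation vector about the world's x, y, z in degrees, a list of three. In form: {"linear": [[x, y, z], ...], "angular": [[wx, wy, wz], ...]}. A call has 1 to 8 rows; each row is the pose to reach, as a shift and turn from the pose measured when the call began; what a row does not reach only later rows make up. A row lasts 1/8 s, in which the tool goes at most 62.5 mm and 10.7 degrees, less where a joint would pass 70% of its speed; a pose out of reach is approached as far as the arm can. A call with a gripper value outside its range is refused whole. "grip" is the closure, from 0 (fully open) to 1 (shut), set as the call begins (left out, the last holds). The fingers move at their own pace and stop on an object; the grip force is fixed at half the most. Time passes only in rows, so rows that repeat a pose let the fingers close. It gives the time, the measured TCP pose, the force and the opening at its end, in the units of the state.
- r.read_state(): the state, without advancing time (a new reading comes with each control period).
- r.camera(name): name is "scene" or "side" or "wrist"; returns a dict with "img" (480x640x3 uint8, red, green, blue), "z_map" (480x640 float32, mm along the optical axis (not along the pixel's ray), 0 where there is no reading), "fx", "fy", "cx", "cy" (pixels), "extrinsics" (4x4, takes a point from world to camera coordinates); the wrist camera has in their place "mount" (4x4, takes a point from camera to tool coordinates, whose origin is the TCP and whose axes are the flange's). Camera axes: x right, y down, z forward; pixel columns grow to the right and rows downward; lengths in mm; the calibration is good to about 2 mm. A picture is of the moment at which its call begins: read the wrist's pose just before it.
- r.finish_job(): hands the job in, once; it reports no verdict.
The state is a dict: "time": time; "joint_pos": joint angles; "joint_velocities": joint speeds; "joint_efforts": joint torques, N m; "position": TCP position; "orientation": TCP orientation; "wrist_force": force on the tool from outside, world axes, zero at the start; "torque": the same for the moment, N m; "width": finger opening in mm.
Only numpy, scipy, OpenCV 4.12 (cv2) and the standard library are available. Lean on these libraries where they do the work, as an engineer would, in place of code of your own. Each camera call takes 0.05 s, during which the arm holds its last target.

### The job

The yellow marking template is lying on top of the jig's ledge and pins instead of down on its pins. Without gripping or lifting it, nudge it sideways with the fingertips, with the blue fence to guide it, until its two holes drop over the two brass pins and it lies flat on the jig's bed, then take the hand away. Leave the things around the jig where they are.

Things in the scene. Friction and masses are not known exactly. Their poses are not given: they have to be found in the camera images.
- jig: Marking jig, fixed to the bench. Origin at bench height under the centre of the seated template. Axes: z up, +x to the fence (roughly away from the robot), +y the way the template must go along it. Silver bed, top 12 mm above the bench, x -45..78, y -145..105 mm. The seated template has x = 0, y = 0 and yaw 0 in this frame, with 1 mm of play to the fence.
- fence (a point): Middle of the top edge of the inner face of the jig's straight blue fence, which runs the whole length of the bed: inner face at jig x = +61 mm, 16 mm thick, top 40 mm above the bench. A red index mark across its top, at jig y = +10 mm, shows the line of the pins, which the template hides at the start.
- ledge (a point): Middle of the top of the front edge (jig y = -87 mm) of the blue ledge on the bed's rear: top 24 mm above the bench, jig x -45..61, y -140..-87 mm. Once the template's rear edge passes this edge, its rear drops 12 mm to the bed.
- nest (a point): Point on the top face of the jig's bed (12 mm above the bench) where the template's origin belongs.
- pin_near (a point): Tip of the brass pin nearer the robot, at jig x = -35, y = +10 mm, 24 mm above the bench, level with the ledge. Pin 14 mm thick, bullet-nosed to a tip 7 mm thick.
- pin_far (a point): Tip of the other brass pin, at jig x = +35, y = +10 mm, otherwise like pin_near.
- template: Loose yellow plate, 120 (x) by 150 (y) by 8 mm, 0.2 to 0.42 kg. Origin: centre of its underside; axes like the jig's when seated. Starts flat, underside 24 mm above the bench, on the ledge and the pin tips, 25 to 50 mm short of seated (to jig -y), 4 to 13 mm off the fence, yawed up to 0.05 rad. Its near long edge (-x) overhangs the bed. Seated: underside 12 mm above the bench, pins 4 mm proud.
- hole_near (a point): Centre, at the underside, of the template's round 17 mm through hole (template x = -35, y = +10 mm) that belongs on pin_near. A rectangular window (x -18..18, y -50..20 mm) between the holes fits no pin.
- hole_far (a point): Centre, at the underside, of the template's 17 mm hole (template x = +35, y = +10 mm) that belongs on pin_far. A short red mark on the template's top, at the fence-side edge, shows this y; it meets the fence's red mark when seated.
- tab (a point): Middle of the outer face (template y = -75 mm, flush with the plate's rear edge) of the black upright tab, 90 mm long in x, 8 mm thick, top 30 mm above the template's underside; this point is 19 mm above the underside. Pushing here moves the template to +y.
- tape_roll: Bystander: loose roll of paper tape lying flat, 84 mm across, 24 mm high; origin at the centre of its underside.
- card_bundle: Bystander: loose banded bundle of cut cards, 70 by 110 mm, 39 mm high; origin at the centre of its underside.
- handle_blank: Bystander: loose black curved handle lying flat beyond the fence, about 185 by 80 mm, 26 mm thick; origin under its middle.
- pen_cup: Bystander: open green cup, 68 mm across, 80 mm high, beyond the fence; origin at the centre of its underside.
Not all that is in view belongs to the job. Several things have the shape of the template; the one meant has the colours described above.

How it is judged (in metres and radians):
At the end, for the whole second after the job is handed in: Both holes are over their pins (centres within 4 mm), the template lies flat on the bed (within 2 mm, tilted under 0.025 rad) and at rest (horizontal distance between hole_near and pin_near below 0.004 m and horizontal distance between hole_far and pin_far below 0.004 m and z of template in the frame of nest below 0.002 m and angle between template's own z axis and vertical below 0.025 rad and linear speed of template below 0.01 m/s); the robot touches nothing.
It fails at once if the template is lifted: its centre rises more than 8 mm above where it lay (z of template in the frame of nest above 0.02 m).
It fails at once if the template is tipped up by more than 0.3 rad (angle between template's own z axis and vertical above 0.3 rad).
It fails at once if a bystander is moved by more than 15 mm (distance of any of tape_roll, card_bundle, handle_blank, pen_cup from where it was at the start of the episode above 0.015 m).
It also fails if it takes over 45 s, if anything falls off the work surface, if the arm or the gripper's body presses on something with over 40 N, if the wrist force passes 120 N, or if a joint passes its speed limit or range.

## Working session

There is one attempt and no reset: what is moved stays moved. The work goes in short steps, Python scripts to look and compute and a tool call to move; the robot and the scene stay as the last step left them, time stands still between calls to the robot, and variables do not carry over. Pictures are saved under pics/ and viewed, and the job is handed in when it is done.

Besides the shell and the picture viewer there is one more tool, called as name(argument=value, ...) on one line, values as JSON. step_arm: Moves the arm, as the interface text tells. Its arguments: {"type":"object","properties":{"linear":{"type":"array"},"angular":{"type":"array"},"grip":{"type":"number"}},"required":["linear","angular"]}

```bash
mkdir -p pics; python3 - <<'E'
from workcell import r
import cv2,pickle
s=r.read_state();print(s)
for n in("scene","side"):
    c=r.camera(n);cv2.imwrite(f"pics/{n}0.png",c["img"][:,:,::-1]);pickle.dump(c,open(f"{n}0.pkl","wb"))
    print(n,c["fx"],c["cx"],c["cy"],c["extrinsics"].round(3).tolist())
E
```

```text
{'time': 0.0, 'joint_pos': array([-1.45032871e+00,  1.81551115e-01,  1.60802540e+00, -3.95128589e-05,
        1.35380043e+00, -2.06279483e-01]), 'joint_velocities': array([-0.00044747, -0.00037645, -0.00098157, -0.00019225, -0.00052597,
       -0.00124422]), 'joint_efforts': array([-1.54761463e-03, -4.44885921e+01, -3.51336086e+01, -4.67673854e-04,
        9.29466274e-03,  1.68520336e-05]), 'position': array([ 184.50076342, -543.99932237,  230.37009059]), 'orientation': array([-3.13983830e+00, -3.27702608e-04,  3.26755357e-01]), 'wrist_force': array([ 0.0010921 ,  0.80967489, -0.68075422]), 'torque': array([ 0.01370952,  0.00225598, -0.06511141]), 'width': 85.42655146342747}
scene 551.5095373465246 310.3753967566879 243.45498899160398 [[0.085, 0.996, 0.007, -55.039], [0.606, -0.046, -0.794, -235.694], [-0.791, 0.072, -0.607, 1810.78], [0.0, 0.0, 0.0, 1.0]]
side 516.7543348392945 319.21754253029746 237.8361358797794 [[-0.966, -0.258, -0.003, 514.818], [-0.188, 0.714, -0.674, 125.588], [0.177, -0.651, -0.739, 1431.112], [0.0, 0.0, 0.0, 1.0]]
```

View pics/scene0.png

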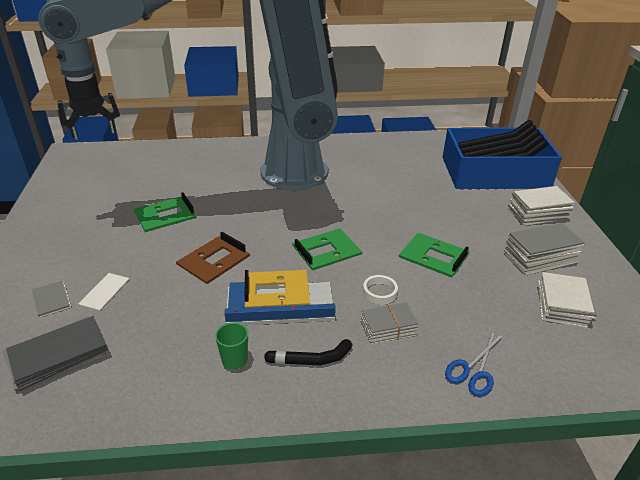

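View pics/side0.png

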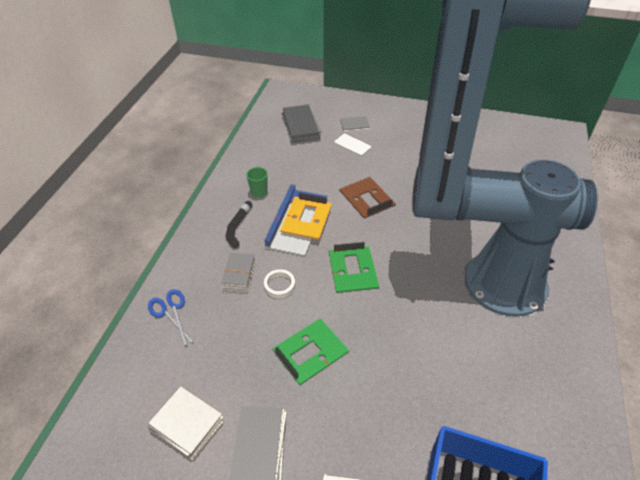

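Template-shaped candidates in the scene view: yellow (278,288), brown (213,257), greens (165,212), (328,247), (434,254). The yellow one on the silver/blue jig with the black tab fits the description. I'll confirm in a crop and measure it.

```bash
cat > h.py <<'E'
import numpy as np,cv2,pickle
from scipy.spatial.transform import Rotation as R
def cloud(c,s=None):
    z=c["z_map"].astype(float);v,u=np.mgrid[:480,:640]
    P=np.stack([(u-c["cx"])/c["fx"]*z,(v-c["cy"])/c["fy"]*z,z],-1)
    T=np.linalg.inv(c["extrinsics"]) if "extrinsics" in c else toolT(s)@c["mount"]
    W=P@T[:3,:3].T+T[:3,3];W[z<=0]=np.nan
    return W
def toolT(s):
    T=np.eye(4);T[:3,:3]=R.from_euler("xyz",s["orientation"]).as_matrix();T[:3,3]=s["position"];return T
E
python3 - <<'E'
from h import *
for n,b in(("scene",(210,250,350,340)),("side",(250,170,350,270))):
    c=pickle.load(open(f"{n}0.pkl","rb"));W=cloud(c)
    x0,y0,x1,y1=b
    hsv=cv2.cvtColor(c["img"],cv2.COLOR_RGB2HSV)
    M=np.zeros((480,640),bool);M[y0:y1,x0:x1]=1
    y=M&(hsv[...,0]>15)&(hsv[...,0]<32)&(hsv[...,1]>150)
    bl=M&(hsv[...,0]>100)&(hsv[...,0]<125)&(hsv[...,1]>120)
    for k,m in(("yel",y),("blue",bl)):
        p=W[m];p=p[~np.isnan(p[:,0])];print(n,k,len(p),np.median(p,0).round(1),np.percentile(p,1,0).round(),np.percentile(p,99,0).round())
        q=p[p[:,2]>(26 if k=="yel" else 36)].astype(np.float32); print(cv2.minAreaRect(q[:,:2].copy()))
    for nm,(u,v) in dict(tape=(380,280),cup=(233,335)).items() if n=="scene" else []: print(nm,W[v,u])
    cv2.imwrite(f"pics/{n}crop.png",cv2.resize(c["img"][y0:y1,x0:x1,::-1],None,fx=5,fy=5,interpolation=cv2.INTER_CUBIC))
E
```

```text
scene yel 1801 [602.  -70.7  30.6] [ 536. -147.   24.] [657.  -4.  40.]
((596.1568603515625, -76.80594635009766), (148.4241943359375, 126.90264129638672), 89.57007598876953)
scene blue 1789 [ 680.7 -110.4   26.8] [ 565. -193.   13.] [687.  49.  42.]
((671.82666015625, -79.47879028320312), (238.279541015625, 133.42706298828125), 59.4935302734375)
tape [563.32049584 181.0289267    7.66210138]
cup [ 757.74779027 -174.71954465   46.52291128]
side yel 1154 [592.8 -61.8  32.6] [ 536. -150.   25.] [653.  -5.  38.]
((594.2990112304688, -77.79107666015625), (120.19877624511719, 150.9275360107422), 0.05958576500415802)
side blue 210 [673.1 -90.4  39.7] [ 652. -192.   20.] [681.  47.  47.]
((674.113525390625, -69.37691497802734), (244.5876922607422, 14.023025512695312), 89.14628601074219)
```

View pics/scenecrop.png

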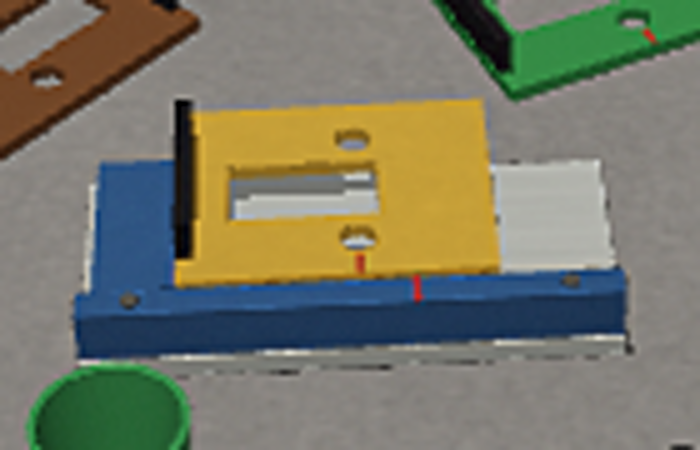

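The crop confirms it: a yellow plate with a black tab on its rear (left), lying on the blue ledge. The template's red mark (360,262 in the crop) is short of the fence mark (418,288). Next I'll check the wrist camera mount.

```bash
python3 - <<'E'
from workcell import r
c=r.camera("wrist");print(c["mount"].round(3).tolist(),c["fx"])
E
```

```text
[[0.0, -0.965, -0.263, 66.545], [1.0, 0.0, -0.001, 0.004], [0.001, -0.263, 0.965, -143.863], [0.0, 0.0, 0.0, 1.0]] 332.56726650748794
```

step_arm(linear=[[0.05, 0.06, 0], [0.1, 0.115, 0], [0.15, 0.17, 0], [0.2, 0.23, 0], [0.25, 0.285, 0], [0.3, 0.34, 0], [0.35, 0.4, 0], [0.4, 0.45, 0]], angular=[[0, 0, 9], [0, 0, 18], [0, 0, 27], [0, 0, 36], [0, 0, 45], [0, 0, 54], [0, 0, 63], [0, 0, 71.3]], grip=0.4)

```text
time: 1.15
position: [516.1, -167.7, 230.6]
orientation: [-3.14, -0.0, 1.576]
wrist_force: [0.1, -1.6, 0.0]
width: 51.1
```

step_arm(linear=[[0.01, 0.02, 0], [0.01, 0.02, 0], [0.01, 0.02, 0]], angular=[[0, 0, 0], [0, 0, 0], [0, 0, 0]])

```text
time: 1.52
position: [525.7, -148.2, 230.3]
orientation: [-3.14, 0.0, 1.576]
wrist_force: [0.1, -0.7, 0.4]
width: 51.1
```

```bash
cat > look.py <<'E'
import sys
from workcell import r
from h import *
n=sys.argv[1]
s=r.read_state();c=r.camera("wrist");print(s["time"],s["position"].round(1),s["orientation"].round(4),s["wrist_force"].round(1),s["width"])
cv2.imwrite(f"pics/{n}.png",c["img"][:,:,::-1]);pickle.dump((s,c),open(n+".pkl","wb"))
E
python3 look.py w1
```

```text
1.525 [ 525.7 -148.2  230.3] [-3.1396e+00  1.0000e-04  1.5758e+00] [ 0.1 -0.7  0.4] 51.05664726081706
```

View pics/w1.png

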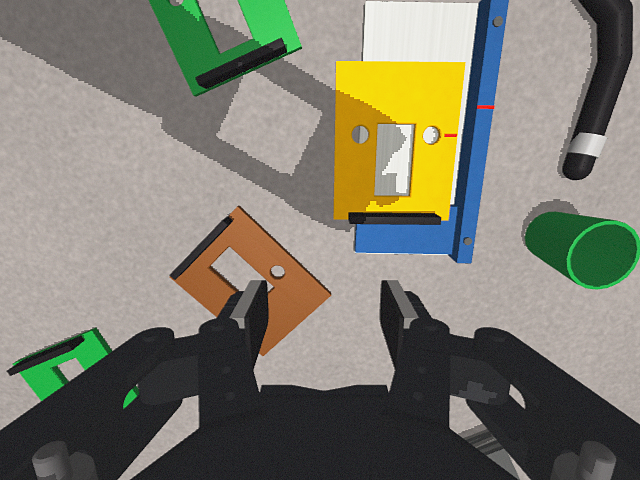

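The wrist view shows the template at about (400,140), the fence inner edge running (480,0)→(455,260), and red marks at (486,107) on the fence and (450,135) on the plate. Next I'll fit both poses.

```bash
cat > fit.py <<'E'
import sys
from h import *
def fit(n,zt=32,verbose=True):
    s,c=pickle.load(open(n+".pkl","rb"));W=cloud(c,s)
    hsv=cv2.cvtColor(c["img"],cv2.COLOR_RGB2HSV);H,S,V=hsv[...,0].astype(int),hsv[...,1],hsv[...,2]
    T=toolT(s)@c["mount"]
    def onplane(uv,z):
        d=np.c_[(uv[:,0]-c["cx"])/c["fx"],(uv[:,1]-c["cy"])/c["fy"],np.ones(len(uv))]@T[:3,:3].T
        return T[:3,3]+d*((z-T[2,3])/d[:,2])[:,None]
    # fence
    bl=(H>100)&(H<125)&(S>120)&(W[...,2]>35)&(W[...,0]<720)&(W[...,0]>640)
    p=W[bl];print("fence z",np.median(p[:,2]),len(p))
    v,u=np.nonzero(bl);q=onplane(np.c_[u,v].astype(float),40.)
    rect=cv2.minAreaRect(q[:,:2].astype(np.float32));print("fence rect",rect)
    vx,vy,x0,y0=cv2.fitLine(q[:,:2].astype(np.float32),cv2.DIST_L2,0,.01,.01).ravel()
    if vy<0:vx,vy=-vx,-vy
    yaw=np.arctan2(-vx,vy);ex=np.array([np.cos(yaw),np.sin(yaw)]);ey=np.array([-np.sin(yaw),np.cos(yaw)])
    xx=(q[:,:2]-[x0,y0])@ex;print("fence yaw",yaw,"width",np.percentile(xx,[1,5,95,99]).round(1))
    red=((H<6)|(H>174))&(S>150)&(V>100)&(W[...,0]>600)&(W[...,0]<720)&(abs(W[...,1]+50)<90)&(W[...,2]>10)
    k,lab,st,cen=cv2.connectedComponentsWithStats(red.astype(np.uint8))
    fc=np.array([x0,y0])
    marks=[]
    for i in range(1,k):
        if st[i,4]<6: continue
        z=np.nanmedian(W[lab==i][:,2]);zz=40. if z>36 else zt
        marks.append((cen[i].round(1),st[i,4],z.round(1),onplane(cen[i][None],zz)[0][:2].round(1)));print("red",marks[-1])
        if z>36: f=marks[-1][3]; O=fc+ex*(-69)+ey*(((f-fc)@ey)-10)
    print("jig origin",O.round(1))
    yl=(H>15)&(H<35)&(S>150)&(abs(W[...,0]-600)<120)&(abs(W[...,1]+60)<140)
    yl=cv2.morphologyEx(yl.astype(np.uint8),cv2.MORPH_OPEN,np.ones((3,3)))
    cs,_=cv2.findContours(yl,cv2.RETR_CCOMP,cv2.CHAIN_APPROX_NONE)
    print("yellow z",np.nanpercentile(W[yl>0][:,2],[5,50,95]).round(1))
    A=np.c_[W[yl>0]];A=A[~np.isnan(A[:,0])&(A[:,2]>8)];co=np.linalg.lstsq(np.c_[A[:,:2]-A[:,:2].mean(0),np.ones(len(A))],A[:,2],rcond=None)[0];print("tilt slopes x,y",co[:2].round(4))
    J=lambda w:np.array([(w[:2]-O)@ex,(w[:2]-O)@ey])
    for a in cs:
        if cv2.contourArea(a)<60: continue
        w=onplane(a[:,0,:].astype(float),zt)[:,:2].astype(np.float32)
        (cx,cy),(w1,h1),ang=cv2.minAreaRect(w);ar=cv2.contourArea(a)
        print("contour",ar,"world",(round(cx,1),round(cy,1)),"size",round(w1,1),round(h1,1),"ang",round(ang,2),"jig",J(np.array([cx,cy])).round(1))
fit(sys.argv[1],float(sys.argv[2]) if len(sys.argv)>2 else 32.)
E
python3 fit.py w1
```

```text
fence z 41.06060261698059 4757
fence rect ((673.8436279296875, -76.953857421875), (241.29019165039062, 18.816179275512695), 89.24835968017578)
fence yaw -0.012341217 width [-8.9 -8.1  8.3  9. ]
red (array([484.6, 106.6]), np.int32(64), np.float64(42.0), array([675.8, -43.3]))
red (array([450.2, 135. ]), np.int32(34), np.float64(33.3), array([649.1, -68.6]))
jig origin [605.4 -52.4]
yellow z [31.9 33.2 34.5]
tilt slopes x,y [-0.0005  0.001 ]
contour 18326.0 world (595.6, -78.3) size 150.4 120.3 ang 89.86 jig [ -9.6 -26. ]
contour 241.5 world (629.5, -68.5) size 16.3 17.1 ang 48.54 jig [ 24.3 -15.8]
contour 273.5 world (560.2, -68.3) size 18.2 17.7 ang 31.59 jig [-45.  -16.5]
contour 2726.0 world (596.0, -92.0) size 74.1 40.7 ang 89.73 jig [ -8.9 -39.7]
```

Jig origin is about (605.4, -52.4) with yaw -0.012. The template is at jig (-9.6, -26) with relative yaw about +0.01. First I'll push it in +x against the fence with shut fingers on its near edge.

step_arm(linear=[[-0.012, 0.03, -0.05], [-0.025, 0.06, -0.1], [-0.025, 0.06, -0.15], [-0.025, 0.06, -0.19], [-0.025, 0.06, -0.212], [-0.025, 0.06, -0.212]], angular=[[0, 0, -1], [0, 0, -1], [0, 0, -1], [0, 0, -1], [0, 0, -1], [0, 0, -1]], grip=1.0)

```text
time: 2.33
position: [498.7, -89.2, 16.9]
orientation: [-3.136, -0.001, 1.555]
wrist_force: [-0.1, 0.2, -0.1]
width: -0.2
```

```bash
python3 look.py w2
```

```text
2.325 [498.7 -89.2  16.9] [-3.1361e+00 -1.3000e-03  1.5554e+00] [-0.1  0.2 -0.1] -0.1855230549385242
```

View pics/w2.png

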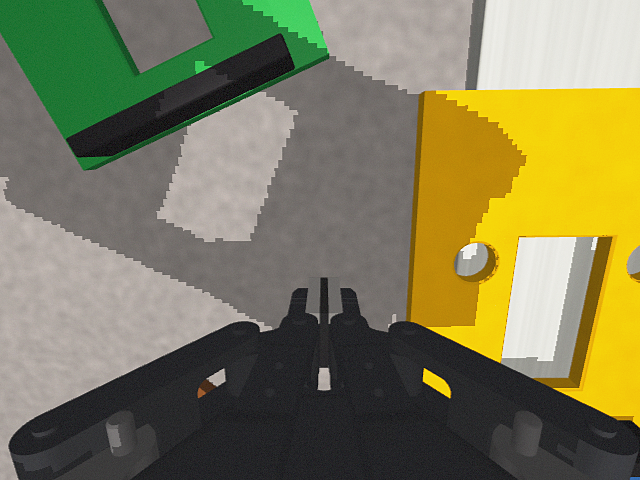

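The shut fingers (325,290) stand left of the plate's near edge (about column 413), clear of everything. Now the slow push.

step_arm(linear=[[0.006, 0, 0], [0.012, 0, 0], [0.018, 0, 0], [0.02, 0, 0], [0.022, 0, 0], [0.024, 0, 0], [0.026, 0, 0], [0.026, 0, 0]], angular=[[0, 0, 0], [0, 0, 0], [0, 0, 0], [0, 0, 0], [0, 0, 0], [0, 0, 0], [0, 0, 0], [0, 0, 0]])

```text
time: 3.38
position: [526.0, -89.5, 18.1]
orientation: [-3.139, -0.0, 1.556]
wrist_force: [-0.4, 0.5, -0.7]
width: -0.3
```

step_arm(linear=[[0.001, 0, 0], [0.002, 0, 0], [0.003, 0, 0], [0.004, 0, 0]], angular=[[0, 0, 0], [0, 0, 0], [0, 0, 0], [0, 0, 0]])

```text
time: 3.88
position: [530.1, -89.5, 18.1]
orientation: [-3.139, -0.0, 1.556]
wrist_force: [-1.5, 0.1, -0.8]
width: 0.3
```

```bash
python3 look.py w3; python3 - <<'E'
from workcell import r
import cv2
c=r.camera("scene");cv2.imwrite("pics/s3.png",cv2.resize(c["img"][250:340,210:350,::-1],None,fx=5,fy=5,interpolation=cv2.INTER_CUBIC))
E
```

```text
3.875 [530.1 -89.5  18.1] [-3.1386e+00 -3.0000e-04  1.5557e+00] [-1.5  0.1 -0.8] 0.32975828601479074
```

View pics/w3.png

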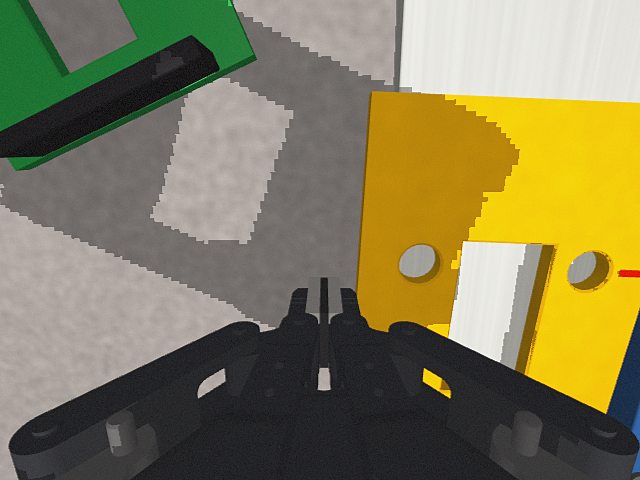

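View pics/s3.png

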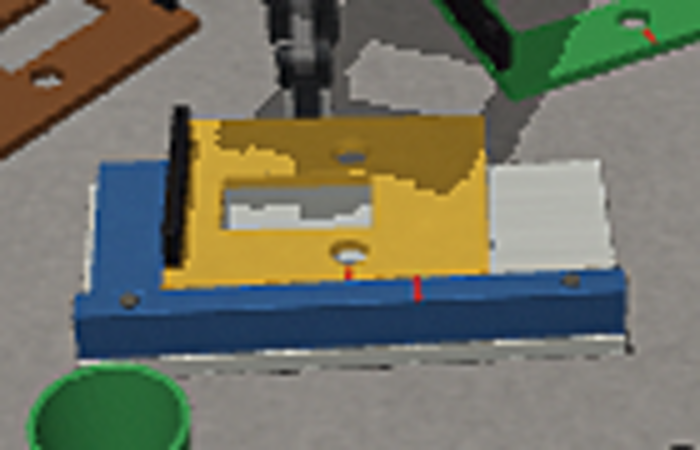

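The plate has moved in with its front corner leading (490,268 in the crop), and force is still low. I'll keep pushing until the fence squares it.

step_arm(linear=[[0.001, 0, 0], [0.002, 0, 0], [0.003, 0, 0], [0.003, 0, 0]], angular=[[0, 0, 0], [0, 0, 0], [0, 0, 0], [0, 0, 0]])

```text
time: 4.47
position: [532.0, -89.9, 17.9]
orientation: [-3.136, 0.0, 1.556]
wrist_force: [-6.8, -2.9, 3.1]
width: -0.3
```

step_arm(linear=[[0.001, 0, 0], [0.002, 0, 0], [0.002, 0, 0]], angular=[[0, 0, 0], [0, 0, 0], [0, 0, 0]])

```text
time: 4.85
position: [532.8, -90.4, 17.8]
orientation: [-3.133, 0.001, 1.556]
wrist_force: [-7.5, -2.0, 4.2]
width: -0.0
```

```bash
python3 look.py w4; python3 - <<'E'
from workcell import r
import cv2
c=r.camera("scene");cv2.imwrite("pics/s4.png",cv2.resize(c["img"][250:340,210:350,::-1],None,fx=5,fy=5,interpolation=cv2.INTER_CUBIC))
E
```

```text
4.85 [532.8 -90.4  17.8] [-3.1333e+00  6.0000e-04  1.5561e+00] [-7.5 -2.   4.2] -0.009034026315736132
```

View pics/s4.png

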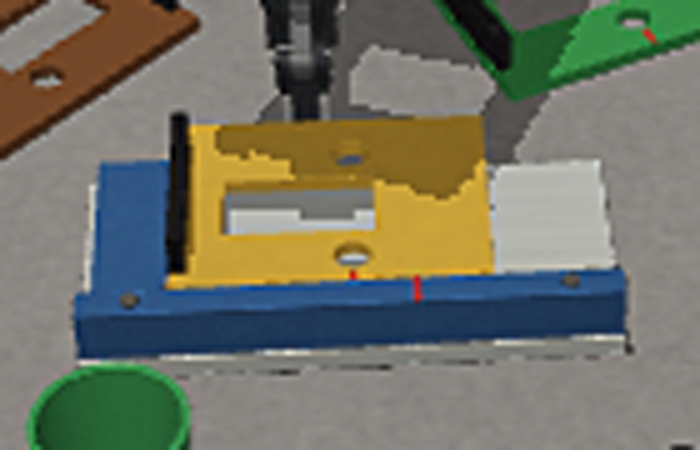

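The plate now lies along the fence. I'll retreat, rise and move behind the tab, taking a look from above on the way.

step_arm(linear=[[-0.015, 0, 0], [-0.02, 0, 0.05], [-0.02, -0.01, 0.11], [0.0, -0.05, 0.16], [0.03, -0.09, 0.17], [0.06, -0.125, 0.17], [0.06, -0.125, 0.17], [0.06, -0.125, 0.17]], angular=[[0, 0, 0], [0, 0, 0], [0, 0, 0], [0, 0, 0], [0, 0, 0], [0, 0, 0], [0, 0, 0], [0, 0, 0]])

```text
time: 5.95
position: [592.4, -214.8, 187.2]
orientation: [-3.133, -0.0, 1.556]
wrist_force: [-0.3, 0.9, -0.5]
width: 0.4
```

step_arm(linear=[[0, 0, 0], [0, 0, 0], [0, 0, 0]], angular=[[0, 0, 0], [0, 0, 0], [0, 0, 0]], grip=0.4)

```text
time: 6.32
position: [592.3, -214.3, 187.5]
orientation: [-3.133, -0.0, 1.557]
wrist_force: [-0.1, 0.4, -0.9]
width: 51.7
```

```bash
python3 look.py w5; python3 fit.py w5
```

```text
6.325 [ 592.3 -214.3  187.5] [-3.1330e+00 -1.0000e-04  1.5566e+00] [-0.1  0.4 -0.9] 51.70868067404719
fence z 41.17057430734809 4168
fence rect ((667.2150268554688, -119.26241302490234), (157.62680053710938, 30.98018455505371), 89.21924591064453)
fence yaw -0.0131092835 width [-8.5 -7.7  7.8  8.5]
red (array([432.5,   3.5]), np.int32(88), np.float64(41.9), array([676.1, -42.9]))
red (array([406.7,  49. ]), np.int32(41), np.float64(33.7), array([659.8, -71.6]))
jig origin [605.9 -52. ]
yellow z [31.9 33.3 34.5]
tilt slopes x,y [-0.0008 -0.003 ]
contour 21690.5 world (606.2, -95.8) size 119.7 120.7 ang 88.59 jig [  0.9 -43.8]
contour 367.0 world (641.2, -72.8) size 16.0 17.2 ang 89.05 jig [ 35.6 -20.3]
contour 371.5 world (572.2, -70.9) size 17.4 16.1 ang 40.2 jig [-33.5 -19.4]
contour 4203.0 world (605.5, -97.1) size 71.9 39.9 ang 88.32 jig [  0.2 -45.1]
```

View pics/w5.png

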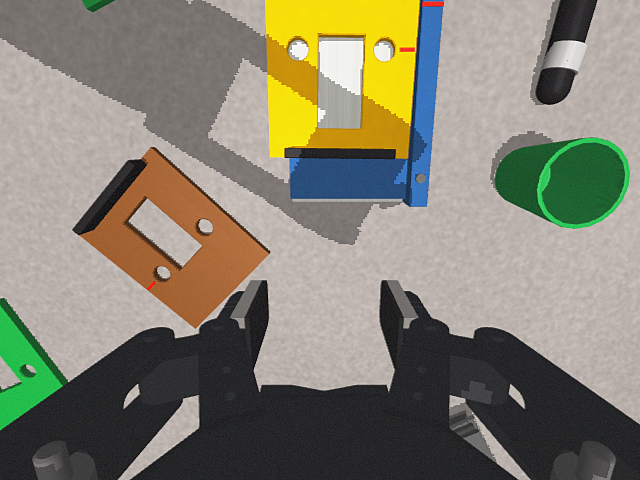

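The template is flush: jig offset (+0.9, about -29.8), relative yaw about -0.013. Brown (170,240) and the cup (560,185) are clear of the push path. I'll lower behind the tab, centred on it.

step_arm(linear=[[0.013, 0.005, -0.04], [0.013, 0.015, -0.08], [0.013, 0.025, -0.12], [0.013, 0.029, -0.145], [0.013, 0.029, -0.158], [0.013, 0.029, -0.158], [0.013, 0.029, -0.158]], angular=[[0, 0, 0], [0, 0, 0], [0, 0, 0], [0, 0, 0], [0, 0, 0], [0, 0, 0], [0, 0, 0]])

```text
time: 7.25
position: [606.4, -186.2, 30.9]
orientation: [-3.135, 0.001, 1.556]
wrist_force: [-0.2, 0.8, -0.1]
width: 51.4
```

```bash
python3 look.py w6; python3 - <<'E'
from workcell import r
import cv2
c=r.camera("side");cv2.imwrite("pics/sd6.png",cv2.resize(c["img"][170:270,250:370,::-1],None,fx=5,fy=5,interpolation=cv2.INTER_CUBIC))
E
```

```text
7.25 [ 606.4 -186.2   30.9] [-3.1352e+00  1.0000e-03  1.5562e+00] [-0.2  0.8 -0.1] 51.368914666459744
```

View pics/w6.png

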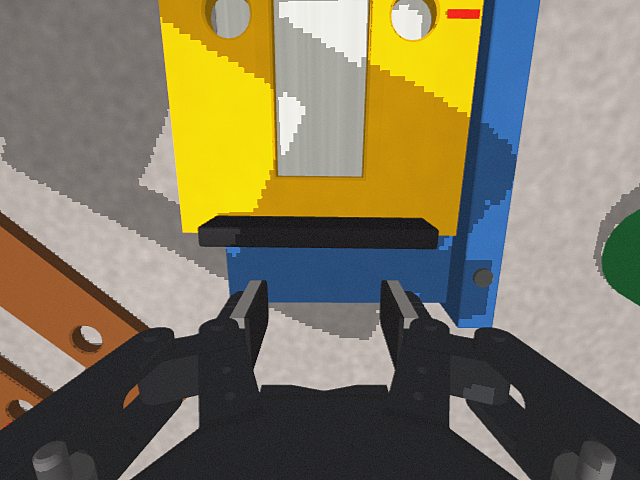

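View pics/sd6.png

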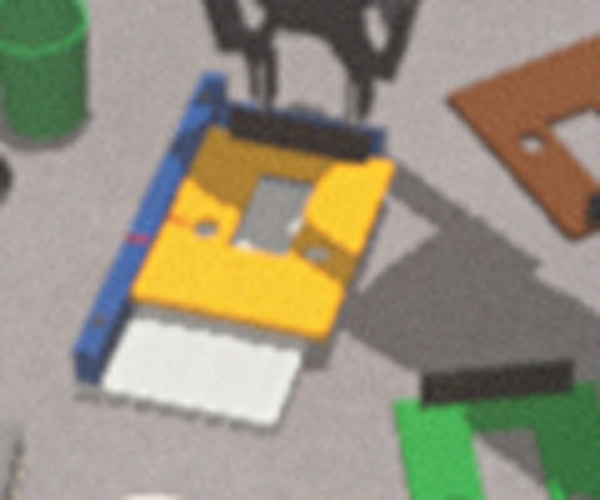

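The fingers stand squarely behind the tab, with the tab in the image at (318,232). I'll lower 5 mm and start pushing.

step_arm(linear=[[0, 0.004, -0.005], [0, 0.01, -0.005], [0, 0.014, -0.005], [0, 0.017, -0.005], [0, 0.02, -0.005], [0, 0.023, -0.005], [0, 0.026, -0.005], [0, 0.028, -0.005]], angular=[[0, 0, 0], [0, 0, 0], [0, 0, 0], [0, 0, 0], [0, 0, 0], [0, 0, 0], [0, 0, 0], [0, 0, 0]])

```text
time: 8.35
position: [606.5, -158.2, 26.1]
orientation: [-3.136, 0.001, 1.556]
wrist_force: [-0.5, -1.6, 0.8]
width: 51.4
```

```bash
python3 look.py w7; python3 fit.py w7
```

```text
8.35 [ 606.5 -158.2   26.1] [-3.1355e+00  1.3000e-03  1.5561e+00] [-0.5 -1.6  0.8] 51.37524520538155
fence z 41.08624293706673 15948
fence rect ((661.957763671875, -108.34014892578125), (128.3030548095703, 42.373348236083984), 89.20572662353516)
fence yaw -0.017011957 width [-9.  -8.2  8.3  9.1]
red (array([5.261e+02, 1.000e-01]), np.int32(53), np.float64(41.8), array([676.5, -44.4]))
red (array([461.2,  65.5]), np.int32(251), np.float64(33.6), array([659.5, -62.5]))
jig origin [605.8 -53.2]
yellow z [31.8 33.2 34.3]
tilt slopes x,y [ 0.0001 -0.002 ]
contour 80580.0 world (605.4, -93.8) size 107.3 121.3 ang 89.15 jig [  0.3 -40.6]
contour 1503.5 world (640.0, -63.3) size 15.1 16.5 ang 43.98 jig [34.4 -9.5]
contour 1450.5 world (572.1, -62.4) size 16.0 15.1 ang 83.95 jig [-33.5  -9.8]
contour 16567.0 world (605.4, -87.1) size 38.2 70.6 ang 0.26 jig [  0.3 -33.9]
```

View pics/w7.png

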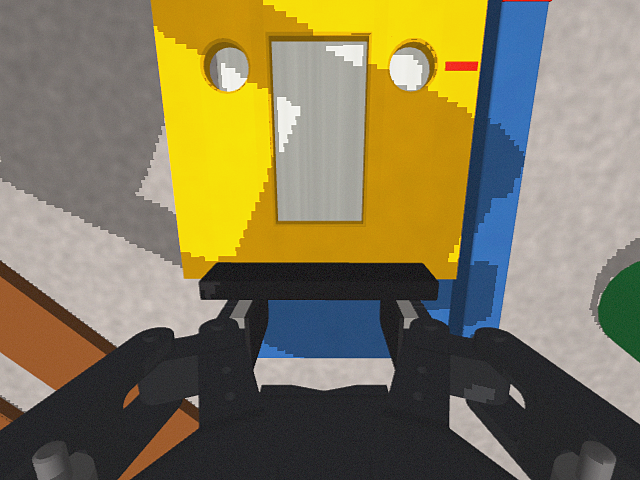

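Both fingers press the tab squarely. The holes are at jig y of about -9.6, so roughly 20 mm remains. Continuing.

step_arm(linear=[[0, 0.002, 0], [0, 0.004, 0], [0, 0.006, 0], [0, 0.008, 0], [0, 0.0095, 0], [0, 0.011, 0], [0, 0.0125, 0], [0, 0.0125, 0]], angular=[[0, 0, 0], [0, 0, 0], [0, 0, 0], [0, 0, 0], [0, 0, 0], [0, 0, 0], [0, 0, 0], [0, 0, 0]])

```text
time: 9.4
position: [606.4, -145.2, 26.1]
orientation: [-3.135, 0.001, 1.556]
wrist_force: [1.8, -0.9, -1.1]
width: 51.4
```

```bash
python3 look.py w8; python3 fit.py w8 30 2>&1 | grep -v fence
python3 - <<'E'
from workcell import r
import cv2
c=r.camera("scene");cv2.imwrite("pics/s8.png",cv2.resize(c["img"][250:340,210:350,::-1],None,fx=5,fy=5,interpolation=cv2.INTER_CUBIC))
E
```

```text
9.4 [ 606.4 -145.2   26.1] [-3.1353e+00  1.0000e-03  1.5564e+00] [ 1.8 -0.9 -1.1] 51.3614810695255
red (array([522. ,  39.5]), np.int32(479), np.float64(41.9), array([676.7, -43.3]))
red (array([461.1,  65.5]), np.int32(250), np.float64(33.4), array([660.1, -49. ]))
jig origin [605.8 -51.9]
yellow z [30.6 32.9 34. ]
tilt slopes x,y [-0.0003 -0.0047]
contour 80238.0 world (605.2, -80.7) size 108.4 122.9 ang 89.07 jig [  0.1 -28.8]
contour 704.5 world (641.3, -52.7) size 16.3 11.4 ang 24.83 jig [35.5 -0.1]
contour 795.5 world (570.6, -50.3) size 13.6 15.2 ang 61.87 jig [-35.2   0.9]
contour 16481.0 world (605.4, -73.9) size 70.0 37.5 ang 89.12 jig [  0.1 -22. ]
```

View pics/w8.png

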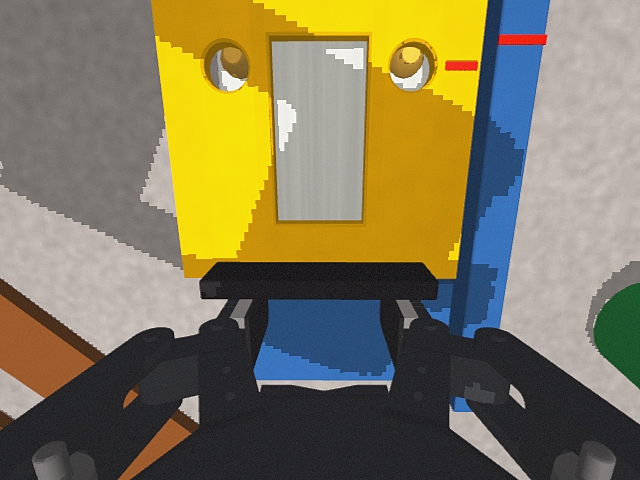

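View pics/s8.png

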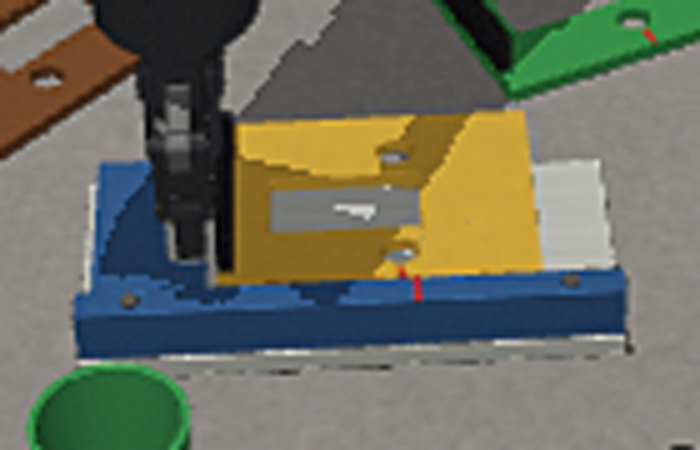

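About 6 mm remains (marks at (522,39) and (461,65), and brass showing in the front half of both holes), but the rear hasn't visibly dropped. I'll back off 2 mm to release any friction hold, then look.

step_arm(linear=[[0, -0.003, 0], [0, -0.003, 0], [0, -0.003, 0]], angular=[[0, 0, 0], [0, 0, 0], [0, 0, 0]])

```text
time: 9.88
position: [606.4, -148.4, 26.1]
orientation: [-3.135, 0.001, 1.556]
wrist_force: [-0.2, -0.4, 0.4]
width: 51.0
```

```bash
python3 look.py w9; python3 fit.py w9 30 2>&1 | grep -v fence
```

```text
9.875 [ 606.4 -148.4   26.1] [-3.1354e+00  8.0000e-04  1.5560e+00] [-0.2 -0.4  0.4] 51.00388710019673
red (array([523.,  29.]), np.int32(528), np.float64(41.8), array([676.6, -43.2]))
red (array([460.1,  60. ]), np.int32(279), np.float64(32.3), array([659.6, -50.3]))
jig origin [605.7 -52. ]
yellow z [22.2 28.6 34.3]
tilt slopes x,y [0.0012 0.1187]
contour 74356.5 world (605.2, -80.3) size 101.2 123.8 ang 89.03 jig [ -0.  -28.3]
contour 781.0 world (640.7, -52.9) size 16.7 12.2 ang 21.25 jig [35.  -0.3]
contour 858.0 world (570.4, -51.1) size 12.2 16.0 ang 50.15 jig [-35.3   0.2]
contour 15979.5 world (605.4, -73.3) size 67.9 38.0 ang 89.11 jig [  0.1 -21.3]
```

View pics/w9.png

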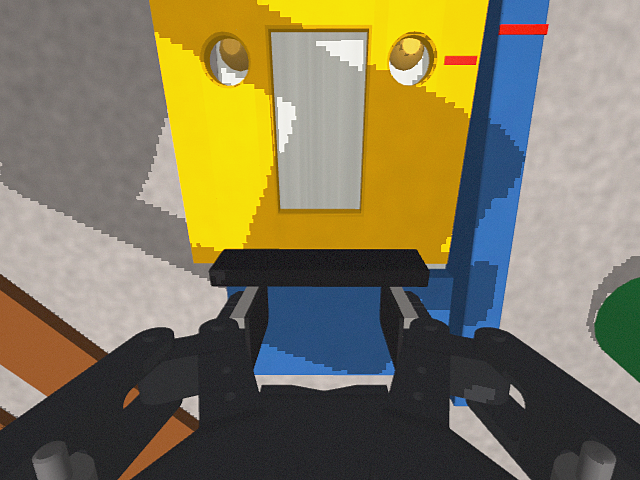

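That was it: friction was holding the rear up, and it has now dropped (tilt about 0.12 rad, rear on the bed). Pushing the last 7 mm or so slowly.

step_arm(linear=[[0, 0.003, 0], [0, 0.004, 0], [0, 0.005, 0], [0, 0.006, 0], [0, 0.007, 0], [0, 0.008, 0], [0, 0.008, 0]], angular=[[0, 0, 0], [0, 0, 0], [0, 0, 0], [0, 0, 0], [0, 0, 0], [0, 0, 0], [0, 0, 0]])

```text
time: 10.8
position: [606.4, -140.2, 26.1]
orientation: [-3.135, 0.001, 1.556]
wrist_force: [-0.8, -0.1, 0.7]
width: 51.3
```

```bash
python3 look.py w10; python3 fit.py w10 25 2>&1 | grep -v fence
```

```text
10.8 [ 606.4 -140.2   26.1] [-3.1354e+00  8.0000e-04  1.5563e+00] [-0.8 -0.1  0.7] 51.308121100242744
red (array([519.9,  55.5]), np.int32(472), np.float64(42.0), array([676.7, -43.3]))
red (array([451.7,  69.6]), np.int32(221), np.float64(21.5), array([658.4, -44.4]))
jig origin [605.7 -51.9]
yellow z [19.8 21.2 22.5]
tilt slopes x,y [0.0002 0.0001]
contour 71235.0 world (606.3, -73.0) size 106.8 117.2 ang 89.15 jig [  1.  -21.1]
contour 170.5 world (642.7, -50.0) size 12.9 5.2 ang 30.15 jig [37.   2.6]
contour 163.0 world (569.9, -48.3) size 5.0 12.9 ang 46.04 jig [-35.9   2.9]
contour 156.0 world (634.9, -42.3) size 13.0 4.9 ang 60.45 jig [29.  10.2]
contour 112.0 world (578.3, -39.6) size 3.3 10.4 ang 45.35 jig [-27.7  11.7]
contour 14180.0 world (607.1, -68.5) size 67.1 37.0 ang 88.48 jig [  1.7 -16.6]
```

View pics/w10.png

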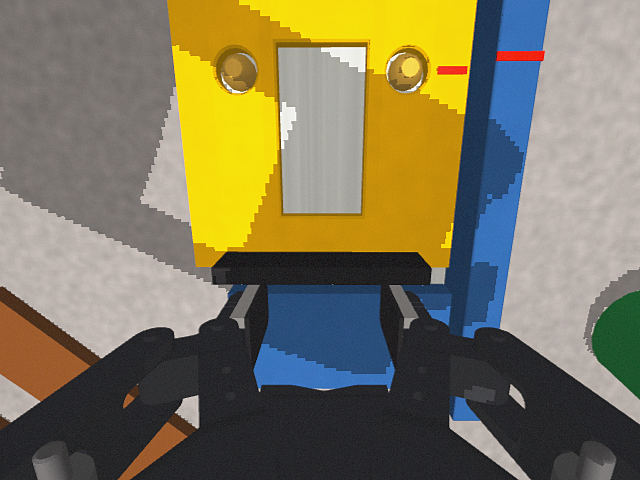

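It dropped flat: top at 21.2 mm (the readings run about 1.2 mm high), slopes ≈ 0, and the pins stand in both holes at (237,70) and (407,70). I'll withdraw backwards, then up.

step_arm(linear=[[0, -0.006, 0], [0, -0.015, 0], [0, -0.02, 0.02], [0, -0.025, 0.06], [0, -0.03, 0.11], [0, -0.03, 0.15], [0, -0.03, 0.17], [0, -0.03, 0.17]], angular=[[0, 0, 0], [0, 0, 0], [0, 0, 0], [0, 0, 0], [0, 0, 0], [0, 0, 0], [0, 0, 0], [0, 0, 0]])

```text
time: 11.85
position: [607.2, -170.8, 198.1]
orientation: [-3.139, 0.002, 1.556]
wrist_force: [-0.9, 0.3, -1.2]
width: 51.2
```

```bash
python3 look.py w11; python3 fit.py w11 20
python3 - <<'E'
from workcell import r
from h import *
c=r.camera("scene");cv2.imwrite("pics/s11.png",c["img"][:,:,::-1])
o=pickle.load(open("scene0.pkl","rb"))
d=np.abs(c["img"].astype(int)-o["img"]).max(2)
for n,b in dict(tape=(360,272,400,306),cards=(360,303,420,345),handle=(262,338,355,370),cup=(214,322,252,372)).items():
    x0,y0,x1,y1=b;print(n,(d[y0:y1,x0:x1]>40).mean())
E
```

```text
11.85 [ 607.2 -170.8  198.1] [-3.1386e+00  2.4000e-03  1.5561e+00] [-0.9  0.3 -1.2] 51.23410023517425
fence z 41.14858557477669 4741
fence rect ((713.3135986328125, -237.7848663330078), (70.45384216308594, 496.07598876953125), 15.032072067260742)
fence yaw -0.010187464 width [-8.3 -7.6  7.6  8.3]
red (array([405.5,  69.5]), np.int32(80), np.float64(42.0), array([676.1, -43. ]))
red (array([382.1,  75. ]), np.int32(38), np.float64(21.7), array([660.2, -43.1]))
jig origin [605.9 -52.3]
yellow z [19.9 21.3 22.7]
tilt slopes x,y [-0.0008 -0.0003]
contour 22322.5 world (606.5, -56.2) size 142.7 120.7 ang 89.16 jig [ 0.6 -3.9]
contour 76.5 world (568.0, -45.2) size 8.8 16.4 ang 29.36 jig [-38.    6.7]
contour 146.0 world (641.3, -44.3) size 16.5 18.0 ang 47.72 jig [35.3  8.3]
contour 65.0 world (575.8, -39.2) size 7.7 16.0 ang 43.53 jig [-30.3  12.7]
contour 3496.5 world (606.1, -68.2) size 71.7 42.4 ang 87.99 jig [  0.3 -15.9]
tape 0.0
cards 0.0
handle 0.0
cup 0.0
```

View pics/w11.png

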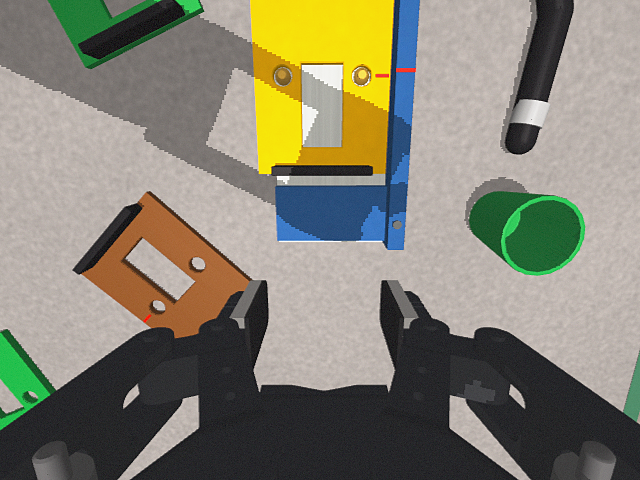

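View pics/s11.png

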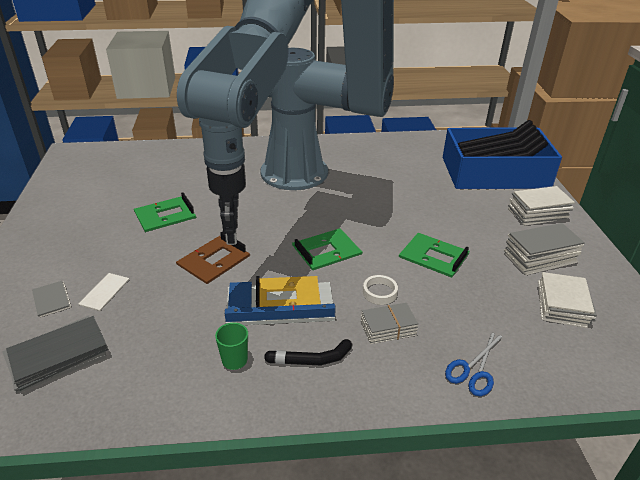

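The pins sit centred in both holes at (283,75) and (361,75), the red marks line up to within about 0.3 mm, the plate is flat, and the bystanders are unchanged. Handing in.

```bash
python3 -c "
from workcell import r
print(r.finish_job())"
```

```text
the job is handed in; nothing more can be done
None
```

The yellow template is seated on both brass pins and lies flat on the bed. I handed the job in at about 12 s of the 45 s allowed; no verdict is reported.

**What I did:**
- I pushed the plate against the fence with shut fingers on its near edge.
- I then pushed the tab along +y with two part-open fingers.
- The plate's rear stayed up past the ledge, most likely held by friction against the fingers. I backed off 3 mm, it dropped, and I pushed the last few millimetres until the holes fell over the pins.
- I withdrew the hand backwards and then up.

**Last checks:**
- **Holes:** both pins stand inside their holes, and the two red marks agree to about 0.3 mm in y. The outline of the far hole fitted 1.7 mm short in y, which is within the 4 mm limit; a pin partly fills the hole, which disturbs that fit.
- **Flatness:** the plate's top reads 21.3 mm, against 20 mm expected. The depth readings ran about 1.2 mm high throughout, so this fits a seated plate. Tilt is under 0.001 rad.
- **Bystanders:** all four look unchanged in the scene camera.
- **Failed check:** in the last image the fence's outline rectangle was thrown off by stray blue pixels. I used the fitted fence line instead, which agreed with the earlier views to within about 0.007 rad.

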